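# Load a vial tray into an analyser bay and close its gate

### The job

Slide the tray that carries the vials along the bench into the loading bay, handle end last, with its base edges under the bay's side lips, until it is fully home against the back stop. Then lift the gate up and off its hook and lower it gently, without dropping it, into the upright guides at the bay's mouth until it stands on the bench and closes the bay. Keep every vial standing in its pocket and leave the empty tray, bottle, jar and beaker alone.

Things in the scene. Friction and masses are not known exactly. Their poses are not given: they have to be found in the camera images.
- tray: White tray carrying five vials. Base 130 (x) x 100 (y) x 6 mm, origin at its underside's centre, +x enters the bay first, z up. On it 3 x 3 pockets, wall tops at z = 28 mm, x = -26 to +62, y = -43 to +43 mm; the bare 7 mm base edges either side run under the bay's lips. Upright handle fin at the rear: 24 mm long (centre x = -50), 10 mm thick in y, top at z = 62 mm. About 0.35 kg.
- tray_handle (a point): Grip point of the loaded tray's handle fin: 48 mm above the underside, 14 mm below the fin's top, x = -50 mm, y = 0 in the tray's frame. Pinch it along the tray's y.
- tray_nose (a point): Middle of the loaded tray's leading bottom edge (x = +65 mm in the tray's frame).
- empty_tray: A second tray of the same shape and size as the loaded one but with no vials in it; a bystander. Same frame.
- bay: White loading bay fixed to the bench, which is its floor. Mouth at its -x; the tray goes in along +x. Origin on the bench, z up. Channel 106 mm wide (y = -53 to +53); side lips 7 mm wide, x = -53 to +67, undersides 9 mm above the bench, 92 mm apart. Hood x = 0 to 90, underside at 78 mm, top at 94 mm. Flared entry walls, 15 mm high, out to x = -103, 124 mm apart there. Bay ends at x = 92.
- bay_slot (a point): Where the seated gate's origin lies: middle of the mouth, on the bench (bay x = -72, y = 0 mm); axes as the bay's. The gate guides are vertical slots on either side, 11 mm wide in x, 60 mm high plus flared tops up to 74 mm height, open towards each other between y = -53 and +53 mm, their ends at y = -71 and +71 mm.
- bay_stop (a point): Foot of the back stop face on the bench (bay x = +70 mm, y = 0); axes as the bay's. With the tray home its leading edge is here, its origin at bay x = +5 mm and its handle at bay x = -45 mm.
- stand: Grey stand fixed to the bench; origin on the bench, z up. Base x = -25 to +85, y = -50 to +50, 12 mm high; post at x = +60 mm, 135 mm high. From it a round hook 8 mm thick runs along -x, its top at z = 134 mm, to x = -8 mm, where it turns up; the tip ends at x = -20, z = 142 mm.
- gate: Grey gate hanging on the hook: upright plate 6 (x) x 132 (y) x 60 (z) mm, origin at its bottom edge's centre. Above it a window 20 mm wide, z = 60 to 96, between 8 mm struts; on top a grip block 10 x 36 (y) mm, z = 96 to 136. The hook passes through the window; hanging, the bottom is 38 mm above the bench. To free: lift 12 to 24 mm, draw 50 mm along the stand's -x. Fits either way round. 0.15 kg.
- gate_grip (a point): Grip point in the gate's grip block: 122 mm above the gate's bottom edge, 14 mm below its top. Pinch along y (36 mm) from above.
- bottle: Closed bottle with a white cap, 60 mm diameter, 150 mm high, standing; origin at the centre of its underside. Bystander.
- jar: Closed amber jar with a black cap, 48 mm diameter, 60 mm high, standing; origin at the centre of its underside. Bystander.
- beaker: Open clear beaker, 70 mm diameter at the rim, 80 mm high, standing; origin at the centre of its underside. Bystander.
- vial0: One of five alike glass vials with blue caps, 22 mm diameter, 48 mm high, standing in a pocket of the loaded tray; origin at the centre of its underside, 8 mm above the tray's underside, z up.
- vial1: One of five alike glass vials with blue caps, 22 mm diameter, 48 mm high, standing in a pocket of the loaded tray; origin at the centre of its underside, 8 mm above the tray's underside, z up.
- vial2: One of five alike glass vials with blue caps, 22 mm diameter, 48 mm high, standing in a pocket of the loaded tray; origin at the centre of its underside, 8 mm above the tray's underside, z up.
- vial3: One of five alike glass vials with blue caps, 22 mm diameter, 48 mm high, standing in a pocket of the loaded tray; origin at the centre of its underside, 8 mm above the tray's underside, z up.
- vial4: One of five alike glass vials with blue caps, 22 mm diameter, 48 mm high, standing in a pocket of the loaded tray; origin at the centre of its underside, 8 mm above the tray's underside, z up.
Mind the look-alikes: they are no part of the job. What is shaped like the tray but blue or red is not meant.

How it is judged:
By the outcome, as a careful person would: the job done as asked, in the order asked, and still so for the second after the job is handed in, with the robot touching nothing.
It also fails if it takes over 61 s, if anything falls off the work surface, if the arm or the gripper's body presses on something with over 40 N, if the wrist force passes 120 N, or if a joint passes its speed limit or range.

### The arm

A 7-joint arm with a two-finger parallel gripper is mounted at the origin on the work surface. World frame = base frame: x ahead of the robot, y to its left, z up, the work surface at z = 0. Lengths are in m, angles in rad, forces in N, time in s.
With the tool pointing down it reaches from about 0.425 to 1.025 m from the base axis. Payload 3.6 kg.
Tool frame: the origin (TCP) lies on the centre line of the jaws, within the pads' length; the fingertips stand 25 mm ahead of it and the grasp point (between the pads) lies 6 mm ahead of it; z points along the fingers, y is the line along which they close (so a half turn about z gives the same grasp; the last joint's range is limited). The gripper opens to 85 mm and grips with 20 to 120 N. Pads are 22 mm wide; open, the fingers measure 114 mm over their backs; the gripper's body (76 mm by 85 mm) begins 54 mm behind the grasp point. The pads swing forward as they close: fully open they stand 13 mm farther back than shut.
Start: joints at [-1.375, 0.591, 0.048, 1.609, -0.033, 0.943, -0.034], TCP at [0.206, 0.695, 0.225] pointing down, gripper open.
Joint ranges: [-2.69, 2.69], [-0.47, 2.24], [-1.27, 1.36], [0.19, 2.51], [-1.53, 4.68], [0.08, 2.07], [-3.09, 3.09]. Speed limits (rad/s): [2.57, 2.57, 3.14, 3.14, 3.14, 3.14, 3.14].

### API

Orientations are given as a unit quaternion [x, y, z, w].
In Python, from workcell import bot gives the robot as it stands.
- The arm moves only by the shell command python3 -m inch 'ROWS' [FORCE]. ROWS is text: rows parted by semicolons, each of 5 numbers parted by spaces: the shift along the world's x, y, z in mm, then the turn about the world's z in degrees, then the closure, from -1 (fully open) to 1 (shut). In form: dx dy dz spin jaw; .... A call has 1 to 8 rows; each row shifts and turns the commanded pose from where the row before left it; what a row does not reach is not made up. A row lasts 1/8 s, in which the tool goes at most 62.5 mm and 10.7 degrees, less where a joint would pass 70% of its speed; a pose out of reach is approached as far as the arm can. A call with a gripper value outside its range is refused whole. The fingers move at their own pace and stop on an object; FORCE is the grip in N (left out, the last holds). Time passes only in rows, so rows that do not move let the fingers close. It gives the time, the measured TCP pose, the force, the opening and the grip force at its end, in the units of the state.
- bot.get_state(): the state, without advancing time (a new reading comes with each control period).
- bot.get_image(name): name is "scene" or "top"; returns the picture (480x640x3 uint8, blue, green, red); there is no depth.
- bot.get_calibration(name): a dict with "K" (3x3 intrinsics, pixels), "R" (3x3) and "t" (3): a world point X has camera coordinates R X + t. Camera axes: x right, y down, z forward; pixel columns grow to the right and rows downward; lengths in m; the calibration is good to about 2 mm. A picture is of the moment at which its call begins. get_calibration takes no time and is no camera call.
- bot.job_done(): hands the job in; it is judged then, once.
The state is a dict: "clock": time; "qpos": joint angles; "dq": joint speeds; "joint_efforts": joint torques, N m; "eef_pos": TCP position; "tool_rot": TCP orientation; "contact_force": force on the tool from outside, world axes, zero at the start; "ft_torque": the same for the moment, N m; "gripper_width": finger opening in m; "grasp_force": force on a finger pad.
Only numpy, scipy, OpenCV 4.12 (cv2) and the standard library are available. Lean on these libraries where they do the work, as an engineer would, in place of code of your own. Each camera call takes 0.05 s, during which the arm holds its last target. There are 200 camera calls.

## Working session

There is one attempt and no reset: what is moved stays moved. The work goes in short steps, Python scripts to look and compute and a shell command to move; the robot and the scene stay as the last step left them, time stands still between calls to the robot, and variables do not carry over. Pictures are saved under pics/ and viewed, at most 10 in all, crops included, and the job is handed in when it is done.

```bash
mkdir -p pics; python3 - <<'E'
from workcell import bot
import cv2
for n in("scene","top"):
    cv2.imwrite(f"pics/{n}0.png",bot.get_image(n)); c=bot.get_calibration(n); print(n,c)
print(bot.get_state())
E
```

```text
scene {'K': array([[511.15545121,   0.        , 320.96913821],
       [  0.        , 511.15545121, 238.2741569 ],
       [  0.        ,   0.        ,   1.        ]]), 'R': array([[ 0.61664562,  0.78707927,  0.01595014],
       [ 0.65462287, -0.50140656, -0.56573878],
       [-0.43728376,  0.35930166, -0.82443025]]), 't': array([-0.29582557, -0.30162835,  1.53407608])}
top {'K': array([[508.30180295,   0.        , 321.20945673],
       [  0.        , 508.30180295, 236.71831396],
       [  0.        ,   0.        ,   1.        ]]), 'R': array([[-0.02720186, -0.99956721,  0.0112009 ],
       [-0.98998365,  0.02538479, -0.13888119],
       [ 0.13853675, -0.01486653, -0.9902457 ]]), 't': array([-0.02406599,  0.5516465 ,  1.39927236])}
{'clock': 0.1, 'qpos': array([-1.37547076,  0.59203869,  0.04827725,  1.60969937, -0.03329512,
        0.94268865, -0.0336705 ]), 'dq': array([-0.001317  , -0.00198132,  0.00076383, -0.00458559,  0.00082307,
        0.00161023, -0.00055933]), 'joint_efforts': array([ 4.24582424e-03, -5.49999154e+01,  1.55309904e+00, -1.98828310e+01,
        9.69918736e-03,  3.75943331e-03, -9.77321861e-06]), 'eef_pos': array([0.2062593 , 0.69425026, 0.22414439]), 'tool_rot': array([ 1.43844484e-01,  9.89599785e-01, -1.01057026e-03, -9.46185340e-05]), 'contact_force': array([0.20698281, 0.27907349, 0.28414516]), 'ft_torque': array([-0.00310357, -0.03659732, -0.01979533]), 'grasp_force': 0.0, 'gripper_width': 0.0854013095779699}
```

View pics/scene0.png

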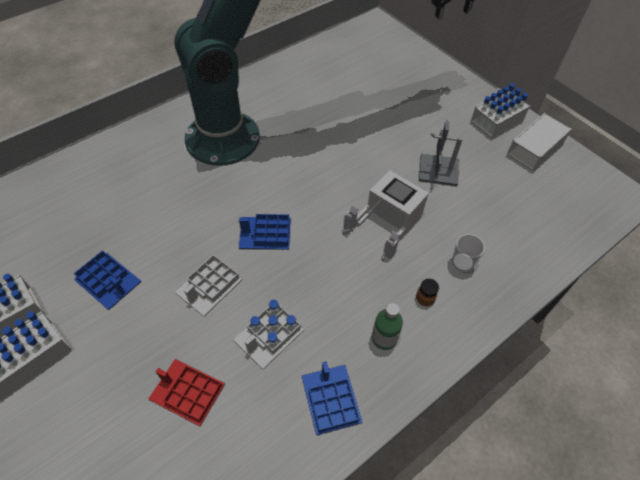

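View pics/top0.png

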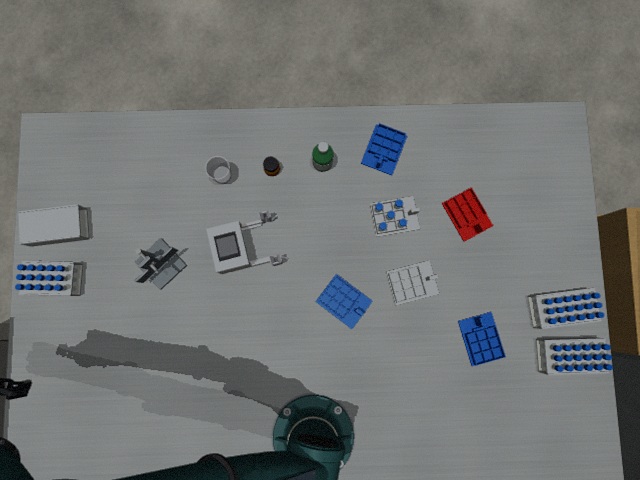

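The scene view shows the loaded white tray at about (270,330), the bay at (397,205) and the gate and stand at (440,155). In the top view they are at (395,215), (230,247) and (160,262). I'll enlarge these.

```bash
python3 - <<'E'
import cv2,numpy as np
t=cv2.imread("pics/top0.png");s=cv2.imread("pics/scene0.png")
def crop(im,x,y,w,h,k):
    c=cv2.resize(im[y:y+h,x:x+w],None,fx=k,fy=k,interpolation=cv2.INTER_CUBIC)
    c=cv2.convertScaleAbs(c,alpha=1.0)
    for i in range(0,w,10):
        cv2.line(c,(i*k,0),(i*k,5),(0,0,255),1); cv2.putText(c,str(x+i),(i*k,14),0,.32,(0,0,255),1)
    for i in range(0,h,10):
        cv2.line(c,(0,i*k),(5,i*k),(0,0,255),1); cv2.putText(c,str(y+i),(6,i*k+4),0,.32,(0,0,255),1)
    return c
a=np.hstack([crop(t,360,185,66,60,6),crop(t,125,225,67,60,6)])
b=crop(t,198,200,100,75,8)
cv2.imwrite("pics/c1.png",a);cv2.imwrite("pics/c2.png",b)
d=np.hstack([crop(s,230,290,80,80,5),crop(s,410,115,80,80,5)])
cv2.imwrite("pics/c3.png",d)
E
```

```text
(no output)
```

View pics/c1.png

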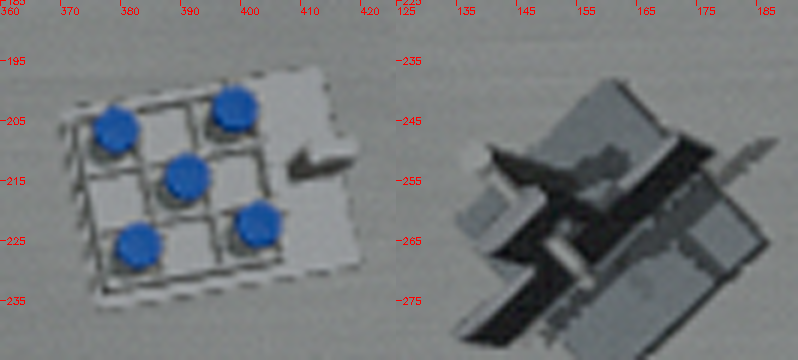

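View pics/c2.png

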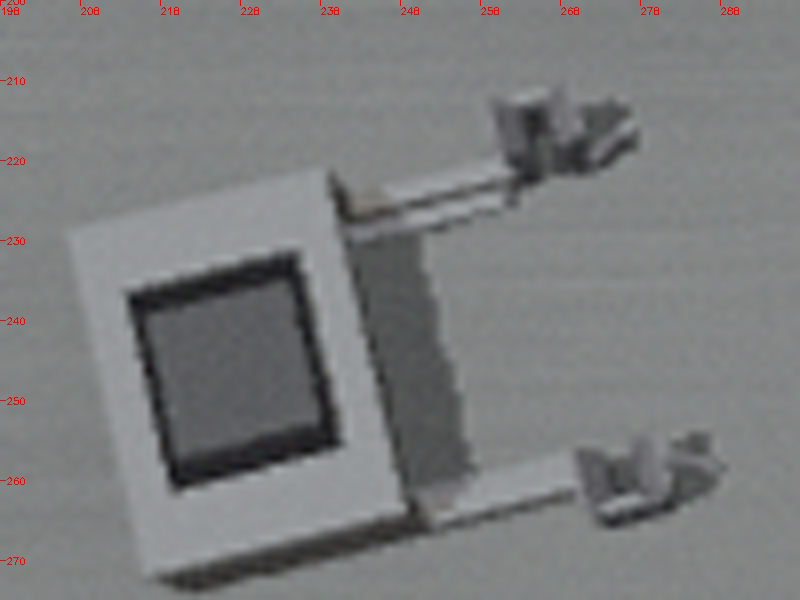

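View pics/c3.png

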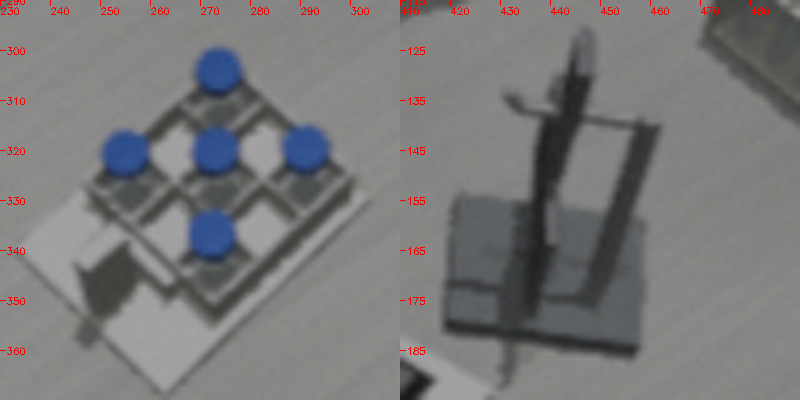

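The crops give vial cap centres in both views, the tray base corners, the hood corners, the stand base corners and the ends of the gate plate. Next I'll fit poses to these and check them with an overlay.

```bash
cat > h.py <<'E'
import numpy as np,json
from scipy.optimize import least_squares
C={'top':(np.array([[508.30180295,0,321.20945673],[0,508.30180295,236.71831396],[0,0,1]]),np.array([[-0.02720186,-0.99956721,0.0112009],[-0.98998365,0.02538479,-0.13888119],[0.13853675,-0.01486653,-0.9902457]]),np.array([-0.02406599,0.5516465,1.39927236])),
'scene':(np.array([[511.15545121,0,320.96913821],[0,511.15545121,238.2741569],[0,0,1]]),np.array([[0.61664562,0.78707927,0.01595014],[0.65462287,-0.50140656,-0.56573878],[-0.43728376,0.35930166,-0.82443025]]),np.array([-0.29582557,-0.30162835,1.53407608]))}
def proj(c,P):
    K,R,t=C[c];q=(np.atleast_2d(P)@R.T+t)@K.T;return q[:,:2]/q[:,2:]
def world(p,L):  # p=x,y,yaw ; L in mm
    L=np.atleast_2d(L)/1000.;c,s=np.cos(p[2]),np.sin(p[2])
    return np.c_[p[0]+c*L[:,0]-s*L[:,1],p[1]+s*L[:,0]+c*L[:,1],L[:,2]]
def fit(obs,p0):  # obs: (cam,[x,y,z mm],[u,v])
    f=lambda p:np.concatenate([(proj(c,world(p,l))[0]-np.array(uv)) for c,l,uv in obs])
    r=least_squares(f,p0,loss='soft_l1');return r.x,r.fun.reshape(-1,2)
E
cat > fit1.py <<'E'
from h import *
o=-.42
T=lambda x,y,ox=360,oy=185,k=6,px=0:(ox+(x-px)/k+o,oy+y/k+o)
S=lambda x,y,ox=230,oy=290,px=0:(ox+(x-px)/5-.4,oy+y/5-.4)
pc={'fl':(47,29),'fr':(47,-29),'c':(18,0),'rl':(-11,29),'rr':(-11,-29)}
# tray +x ~ world +y (left in top); +y ~ -world x (down in top)
tt={'fr':(116,130),'rr':(235,108),'c':(187,178),'fl':(138,247),'rl':(259,225)}
# scene: +y world ->right/up ; tray +x -> right-up, tray +y(-world x)-> left-up
ts={'fl':(219,70),'rl':(125,152),'c':(216,150),'fr':(306,148),'rr':(212,234)}
obs=[('top',(*pc[k],55),T(*tt[k])) for k in pc]+[('scene',(*pc[k],55),S(*ts[k])) for k in pc]
obs+=[('top',(-65,-50,6),T(323,67)),('top',(-65,50,6),T(360,262)),('top',(65,50,6),T(98,306)),('top',(65,-50,6),T(62,110))]
obs+=[('scene',(-65,50,6),S(18,257)),('scene',(-65,-50,6),S(165,392)),('scene',(65,-50,6),S(370,200))]
tray,r=fit(obs,[.6,-.15,1.6]);print('tray',tray,np.round(r,1).tolist())
B=lambda x,y:T(x,y,198,200,8)
ob=[]
f=lambda q:np.concatenate([proj('top',world(q[:3],(a,b*q[3]*1000,94)))[0]-B(*uv) for a,b,uv in((0,-1,(328,168)),(90,-1,(66,232)),(90,1,(150,578)),(0,1,(412,512)))])
rr=least_squares(f,[.45,.2,1.6,.06]);bay=rr.x[:3];print('bay',rr.x,np.round(rr.fun,1))
D=lambda x,y:T(x,y,125,225,6,396); G=lambda x,y:S(x,y,410,115,400)
obs=[('top',(85,-50,12),D(615,78)),('top',(-25,-50,12),D(767,241)),
('scene',(-25,50,12),G(455,193)),('scene',(85,50,12),G(645,220)),('scene',(-25,-50,12),G(443,320)),('scene',(85,-50,12),G(640,347)),('scene',(60,0,135),G(655,127)),('scene',(-20,0,142),G(510,95))]
st,r=fit(obs,[.45,.4,.9]);print('stand',st,np.round(r,1).tolist())
obs=[('top',(0,-66,98),D(705,145)),('top',(0,66,98),D(465,335)),('scene',(0,0,174),G(584,32))]
gt,r=fit(obs,[.45,.4,.9]);print('gate',gt,np.round(r,1).tolist())
c,s=np.cos(st[2]),np.sin(st[2]);d=gt[:2]-st[:2];print('gate in stand mm',1e3*(c*d[0]+s*d[1]),1e3*(-s*d[0]+c*d[1]))
np.save('p.npy',np.array([tray,bay,st,gt]))
for n,p,l in(('handle',tray,(-50,0,48)),('slot',bay,(-72,0,0)),('stop',bay,(70,0,0)),('homehandle',bay,(-45,0,48)),('homeorigin',bay,(5,0,0))):print(n,world(p,l)[0].round(4))
import cv2
def boxl(x0,x1,y0,y1,z0,z1):
    v=[(x,y,z) for x in(x0,x1) for y in(y0,y1) for z in(z0,z1)]
    return [(a,b) for i,a in enumerate(v) for b in v[i+1:] if sum(m!=n for m,n in zip(a,b))==1]
L=[(tray,boxl(-65,65,-50,50,0,6)+boxl(-62,-38,-5,5,6,62),(0,255,0)),(bay,boxl(0,90,-1e3*rr.x[3],1e3*rr.x[3],94,94)+boxl(-77.5,-66.5,-71,71,74,74)+boxl(-53,67,-53,53,0,0),(0,255,255)),(st,boxl(-25,85,-50,50,12,12)+[((60,0,0),(60,0,135)),((60,0,134),(-8,0,134)),((-8,0,134),(-20,0,142))],(0,255,0)),(gt,boxl(-3,3,-66,66,38,98)+boxl(-5,5,-18,18,134,174),(0,0,255))]
def ov(c,im,x,y,w,h,k):
    o=cv2.resize(im[y:y+h,x:x+w],None,fx=k,fy=k,interpolation=cv2.INTER_CUBIC)
    for p,ls,col in L:
        for a,b in ls:
            q=((proj(c,world(p,[a,b]))-(x,y)+.5)*k).astype(int);cv2.line(o,q[0].tolist(),q[1].tolist(),col,1)
    return o
t=cv2.imread("pics/top0.png");s=cv2.imread("pics/scene0.png")
cv2.imwrite("pics/o1.png",np.vstack([np.hstack([ov('top',t,125,225,80,60,5),ov('scene',s,410,110,80,60,5)])if 0 else np.hstack([ov('top',t,130,228,66,60,6),ov('scene',s,412,112,60,60,6)]),np.hstack([ov('top',t,198,205,96,60,4),ov('scene',s,335,165,93,60,4)])]))
E
python3 fit1.py
```

```text
tray [ 0.60938222 -0.25402935  1.72210743] [[0.2, 0.6], [-0.2, 0.1], [0.1, 0.3], [0.2, 0.6], [0.1, 0.2], [0.0, 0.2], [0.7, 0.8], [0.2, 0.8], [-0.0, 0.7], [0.6, 1.2], [-0.7, 0.4], [0.1, 1.1], [-0.1, 1.5], [-0.6, 0.9], [-0.5, -1.1], [0.2, 1.3], [0.5, 0.2]]
bay [0.53441868 0.17273618 1.80007863 0.06080107] [-0.1 -0.1  0.3  0.1 -0.   0.1 -0.2 -0.1]
stand [0.46764638 0.40086551 0.73408354] [[-0.0, -0.1], [0.1, 0.4], [0.4, 0.4], [0.3, 0.1], [0.6, 0.5], [0.6, 0.6], [-0.5, -1.1], [-1.3, -0.6]]
gate [0.47866218 0.40809547 0.66607483] [[-0.9, 0.2], [-0.3, -0.1], [-1.0, 5.1]]
gate in stand mm 13.022021697604142 -2.0117115237489775
handle [ 0.6169 -0.3035  0.048 ]
slot [0.5508 0.1026 0.    ]
stop [0.5185 0.2409 0.    ]
homehandle [0.5446 0.1289 0.048 ]
homeorigin [0.5333 0.1776 0.    ]
```

View pics/o1.png

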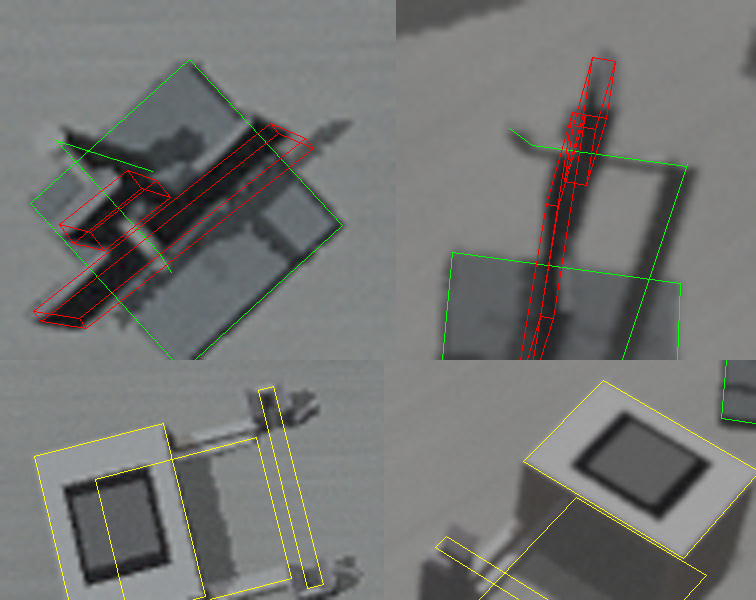

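The overlay confirms the bay fit (residuals 0.3 px or less) and the stand. The gate yaw needs a small increase towards the stand's, because its upper-right end in the top view lies a little up and left of the red box. I'll do the tray first.

```bash
python3 -m inch '40 -40 4 -8 -1;40 -40 4 -8 -1;40 -40 4 -8 -1;40 -40 4 -8 -1;40 -40 4 -8 -1;40 -40 4 -8 -1;40 -40 4 -8 -1;40 -40 0 -8 -1' 40; python3 -m inch '15 -58 0 0 -1;15 -58 0 0 -1;15 -58 0 0 -1;10 -60 0 0 -1;10 -60 0 0 -1;10 -60 0 0 -1;5 -60 0 0 -1;5 -60 0 0 -1'
```

```text
clock: 1.1
eef_pos: [0.5275, 0.3737, 0.2533]
tool_rot: [0.648, 0.762, 0.0, -0.0]
contact_force: [-0.4, 0.1, 0.3]
gripper_width: 0.0851
grasp_force: 0.0
clock: 2.1
eef_pos: [0.6112, -0.1007, 0.2528]
tool_rot: [0.646, 0.763, -0.0, -0.0]
contact_force: [0.3, 1.0, 0.4]
gripper_width: 0.0855
grasp_force: 0.0
```

```bash
python3 -m inch '2 -51 -20 -0.8 -1;2 -51 -20 0 -1;1 -51 -20 0 -1;0.7 -49.8 -20 0 -1;0 0 -40 0 -1;0 0 -40 0 -1;0 0 -25 0 -1;0 0 -8 0 -1'; python3 -m inch '0 0 -5 0 -1;0 0 0 0 -1'; python3 - <<'E'
from workcell import bot
import cv2,numpy as np
a=bot.get_image("top")[170:270,340:450];b=bot.get_image("scene")[260:380,210:340]
cv2.imwrite("pics/g1.png",np.hstack([cv2.resize(a,(418,380),interpolation=2),cv2.resize(b,(380,380),interpolation=2)]))
E
```

```text
clock: 3.1
eef_pos: [0.6157, -0.3009, 0.0579]
tool_rot: [0.652, 0.758, -0.001, -0.002]
contact_force: [-0.1, -1.3, 0.2]
gripper_width: 0.0851
grasp_force: 0.0
clock: 3.35
eef_pos: [0.6177, -0.3021, 0.0559]
tool_rot: [0.652, 0.758, 0.0, 0.001]
contact_force: [0.4, -0.3, 0.1]
gripper_width: 0.0856
grasp_force: 0.0
```

View pics/g1.png

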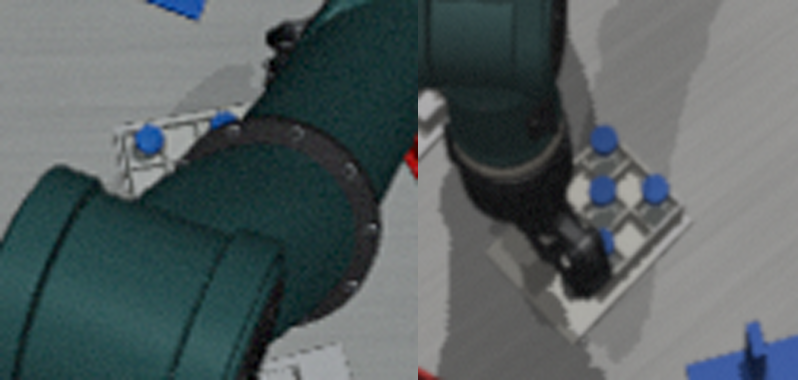

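The gripper straddles the fin, with a finger at about (580,260) in the crop, and the vials are untouched. Closing.

```bash
python3 -m inch '0 0 0 0 0.6;0 0 0 0 1;0 0 0 0 1;0 0 0 0 1;0 0 0 0 1;0 0 0 0 1' 50
```

```text
clock: 4.2
eef_pos: [0.6168, -0.3019, 0.0553]
tool_rot: [0.652, 0.758, -0.0, -0.0]
contact_force: [-1.3, 0.6, 2.5]
gripper_width: 0.0058
grasp_force: 49.0
```

```bash
python3 -m inch '-0.5 4 0 0 1;-1 8 0 0.3 1;-1.5 12 0 0.3 1;-2 16 0 0.4 1;-2 16 0 0.4 1;-2 16 0 0.4 1;-2 16 0 0.4 1;-2 16 0 0.4 1'; python3 -m inch '-2 16 0 0.4 1;-2 16 0 0.3 1;-2 16 0 0.3 1;-2 16 0 0.3 1;-2 16 0 0.3 1;-2 16 0 0.3 1;-1 12 0 0.2 1;-1 8 0 0 1'; python3 -m inch '0 5 0 0 1;0 0 0 0 1';python3 - <<'E'
from workcell import bot
import cv2,numpy as np
for n in("top","scene"): cv2.imwrite(f"pics/{n}2.png",bot.get_image(n))
cv2.imwrite("pics/g2.png",np.hstack([cv2.resize(cv2.imread("pics/top2.png")[180:290,200:400],None,fx=2.2,fy=2.2),cv2.resize(cv2.imread("pics/scene2.png")[180:350,250:420],None,fx=2,fy=2)[:242]])) 
cv2.imwrite("pics/g2.png",cv2.resize(cv2.imread("pics/scene2.png")[170:350,240:440],None,fx=4,fy=3.3,interpolation=2))
E
```

```text
clock: 5.2
eef_pos: [0.6041, -0.1968, 0.0553]
tool_rot: [0.634, 0.773, -0.0, 0.0]
contact_force: [0.4, -3.4, 0.6]
gripper_width: 0.0054
grasp_force: 49.8
clock: 6.2
eef_pos: [0.5902, -0.0811, 0.0553]
tool_rot: [0.62, 0.785, -0.0, 0.0]
contact_force: [0.2, -4.4, 2.7]
gripper_width: 0.0053
grasp_force: 50.8
clock: 6.45
eef_pos: [0.59, -0.0761, 0.0552]
tool_rot: [0.62, 0.785, 0.0, -0.0]
contact_force: [0.1, -2.8, 4.7]
gripper_width: 0.0053
grasp_force: 51.4
```

View pics/g2.png

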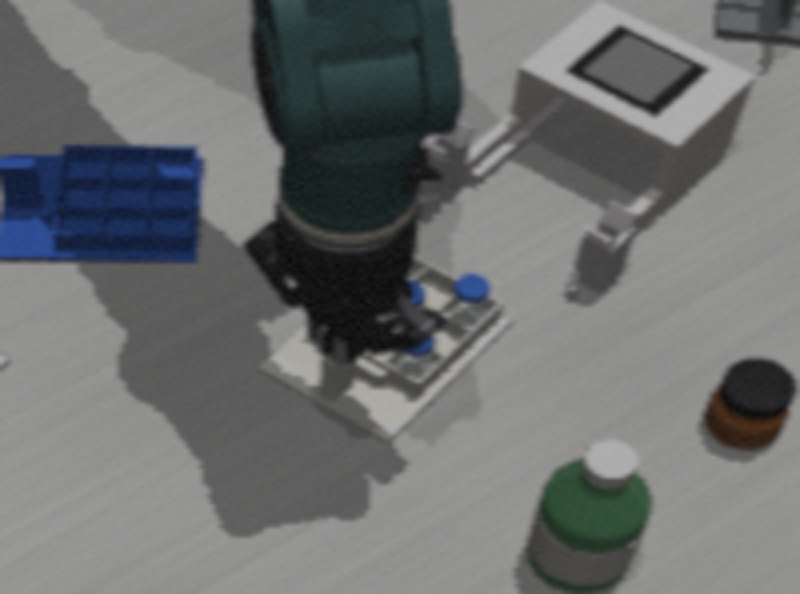

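The tray is held square and in front of the mouth, with its front-right corner at about (512,318), and the caps are still standing. From the measured TCP, the bay axis is 2.4 mm to the side and home is 210 mm ahead.

```bash
python3 -m inch '1 4 0 -0.3 1;-1 10 0 0 1;-2.7 11.7 0 0 1;-2.7 11.7 0 0 1;-2.7 11.7 0 0 1;-2.7 11.7 0 0 1;-2.7 11.7 0 0 1;0 0 0 0 1'
```

```text
clock: 7.55
eef_pos: [0.5761, -0.0017, 0.0552]
tool_rot: [0.621, 0.784, 0.0, -0.001]
contact_force: [1.2, -0.4, 4.7]
gripper_width: 0.0053
grasp_force: 51.8
```

```bash
python3 -m inch '-2.2 6 0 0 1;-2.5 9.7 0 0 1;-2.4 9.7 0 0 1;-2.3 9.7 0 0 1;-2.3 9.7 0 0 1;-2.3 9.7 0 0 1;-2.3 9.7 0 0 1;-2.3 9.7 0 0 1'
```

```text
clock: 8.55
eef_pos: [0.5577, 0.0691, 0.0552]
tool_rot: [0.623, 0.783, -0.0, 0.0]
contact_force: [2.5, -5.6, 4.3]
gripper_width: 0.0051
grasp_force: 51.4
```

```bash
python3 -m inch '-2.2 9.7 0 0 1;-2.2 9.7 0 0 1;-2.2 9.7 0 0 1;-2.2 9.7 0 0 1;-1.5 6.5 0 0 1;-0.7 3 0 0 1;-0.7 3 0 0 1;0 0 0 0 1'
```

```text
clock: 9.55
eef_pos: [0.5457, 0.1205, 0.0552]
tool_rot: [0.622, 0.783, -0.001, -0.0]
contact_force: [1.8, -4.9, 5.0]
gripper_width: 0.0057
grasp_force: 51.8
```

Expect about 8.5 mm more; I'll advance slowly until the force rises.

```bash
python3 -m inch '-0.5 2 0 0 1;-0.5 2 0 0 1;-0.5 2 0 0 1;-0.2 1 0 0 1;-0.2 1 0 0 1;0 0 0 0 1'; python3 -m inch '-0.2 1 0 0 1;-0.2 1 0 0 1;0 0 0 0 1'
```

```text
clock: 10.3
eef_pos: [0.5439, 0.128, 0.0552]
tool_rot: [0.623, 0.783, -0.001, 0.0]
contact_force: [1.9, -5.0, 5.2]
gripper_width: 0.0054
grasp_force: 51.8
clock: 10.68
eef_pos: [0.5435, 0.13, 0.0552]
tool_rot: [0.623, 0.783, -0.001, 0.0]
contact_force: [0.6, -5.8, 4.8]
gripper_width: 0.0056
grasp_force: 51.8
```

```bash
python3 -m inch '-0.2 1 0 0 1;-0.2 1 0 0 1;0 0 0 0 1';python3 -m inch '-0.2 1 0 0 1;-0.2 1 0 0 1;0 0 0 0 1'
```

```text
clock: 11.05
eef_pos: [0.5431, 0.1319, 0.0552]
tool_rot: [0.623, 0.783, -0.001, 0.0]
contact_force: [2.0, -5.3, 4.4]
gripper_width: 0.0056
grasp_force: 51.9
clock: 11.42
eef_pos: [0.5429, 0.1324, 0.0552]
tool_rot: [0.623, 0.782, -0.001, 0.001]
contact_force: [2.1, -8.0, 5.0]
gripper_width: 0.0054
grasp_force: 51.7
```

```bash
python3 -m inch '-0.2 1 0 0 1;-0.2 1 0 0 1;0 0 0 0 1';python3 -m inch '-0.2 1 0 0 1;-0.2 1 0 0 1;0 0 0 0 1'
```

```text
clock: 11.8
eef_pos: [0.5423, 0.1325, 0.0552]
tool_rot: [0.623, 0.782, -0.002, 0.001]
contact_force: [1.2, -10.3, 4.6]
gripper_width: 0.0051
grasp_force: 52.0
clock: 12.18
eef_pos: [0.5421, 0.1326, 0.0552]
tool_rot: [0.624, 0.781, -0.003, 0.002]
contact_force: [0.9, -14.3, 6.3]
gripper_width: 0.0057
grasp_force: 51.9
```

Full stop: the force rises with no further travel. I'll relax the push, open partway and lift straight up.

```bash
python3 -m inch '0.5 -2 0 0 1;0.5 -1.5 0 0 1;0 0 0 0 0.4;0 0 0 0 0.4;0 0 0 0 0.4;0 0 5 0 0.4;0 0 15 0 0.4;0 0 30 0 0.4';python3 -m inch '0 0 50 0 0;0 0 50 0 0;30 20 45 -10 -0.3;30 40 0 -10 -0.5;10 50 0 -10 -0.5;0 50 0 -10 -0.5;0 40 0 -10 -0.5;0 0 0 0 -0.5'; python3 - <<'E'
from workcell import bot
import cv2,numpy as np
for n in("top","scene"): cv2.imwrite(f"pics/{n}3.png",bot.get_image(n))
t=cv2.imread("pics/top3.png")
s=cv2.imread("pics/scene3.png")
cv2.imwrite("pics/g3.png",np.hstack([cv2.resize(t[195:285,195:295],None,fx=4,fy=4,interpolation=2),cv2.resize(s[155:245,330:430],None,fx=4,fy=4,interpolation=2)]))
E
```

```text
clock: 13.18
eef_pos: [0.5428, 0.1353, 0.1058]
tool_rot: [0.622, 0.783, -0.001, -0.001]
contact_force: [0.1, 0.2, 0.1]
gripper_width: 0.0258
grasp_force: 0.0
clock: 14.18
eef_pos: [0.6118, 0.3416, 0.25]
tool_rot: [0.893, 0.451, 0.0, -0.001]
contact_force: [0.1, -0.5, -0.0]
gripper_width: 0.0637
grasp_force: 0.0
```

View pics/g3.png

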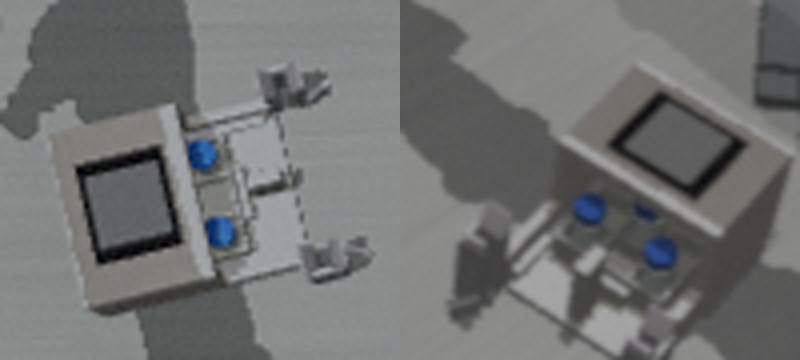

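The tray is in the bay: two caps show at (202,154) and (219,232), and the rear edge lies just inside the guides. I'll check the numbers and refine the gate pose.

```bash
cat > m.py <<'E'
from h import *
tray,bay,st,gt=np.load('p.npy')
def back(c,uv,z):
    K,R,t=C[c];d=R.T@np.linalg.solve(K,[*uv,1]);o=-R.T@t;return o+d*(z-o[2])/d[2]
def inb(p,w): c,s=np.cos(p[2]),np.sin(p[2]);d=1e3*(w[:2]-p[:2]);return np.round([c*d[0]+s*d[1],-s*d[0]+c*d[1]],1)
E
python3 - <<'E'
from m import *
q=lambda x,y,ox,oy,k:(ox+x/k-.4,oy+y/k-.4)
for n,p,z in(('edge',(303,266),.006),('edge',(283,112),.006),('cap',(202,154),.055),('cap',(219,232),.055)):print(n,inb(bay,back('top',q(*p,195,195,4),z)))
D=lambda x,y:q(x,y,130,228,6)
obs=[('top',(3,-66,98),D(256,118)),('top',(-3,-66,38),D(300,143)),('top',(3,66,98),D(33,312)),('top',(-3,66,38),D(85,328)),('scene',(0,18,174),(446.6,121.2))]
g,r=fit(obs,gt);print(g,np.degrees(g[2]),np.degrees(st[2]),np.round(r,1).tolist(),inb(st,g))
E
```

```text
edge [-51.8  59.3]
edge [-64.7 -53.1]
cap [ -5.6 -29.3]
cap [-4.2 27. ]
[0.47957478 0.41106477 0.70952709] 40.65290774589823 42.05988846665104 [[0.5, -0.3], [0.4, -0.3], [-0.5, 0.3], [-0.2, 0.5], [0.3, -0.1]] [15.7 -0.4]
```

```bash
python3 -m inch '-44 23 0 -4.3 -0.7;-44 23 0 -4.3 -0.7;-44 23 0 -4.3 -0.7;0 0 0 0 -0.7;0 0 -20 0 -0.7;0 0 0 0 -0.7'; python3 - <<'E'
from workcell import bot
import cv2,numpy as np
cv2.imwrite("pics/scene4.png",bot.get_image("scene"))
E
```

```text
clock: 15.02
eef_pos: [0.4817, 0.4016, 0.2286]
tool_rot: [0.94, 0.342, -0.001, 0.001]
contact_force: [-0.5, 0.1, 0.3]
gripper_width: 0.0726
grasp_force: 0.0
```

```bash
python3 -m inch '-2.1 9.5 0 0.6 -0.7;0 0 0 0 -0.7;0 0 -25 0 -0.7;0 0 -20 0 -0.7;0 0 -12 0 -0.7;0 0 -8 0 -0.7;0 0 0 0 -0.7'; python3 - <<'E'
from workcell import bot
import cv2,numpy as np
cv2.imwrite("pics/scene4.png",bot.get_image("scene"));cv2.imwrite("pics/top4.png",bot.get_image("top"))
s=cv2.imread("pics/scene4.png");t=cv2.imread("pics/top4.png")
cv2.imwrite("pics/g4.png",np.hstack([cv2.resize(s[90:190,390:490],None,fx=4,fy=4,interpolation=2),cv2.resize(t[210:310,100:200],None,fx=4,fy=4,interpolation=2)]))
E
```

```text
clock: 15.95
eef_pos: [0.4793, 0.4137, 0.1648]
tool_rot: [0.937, 0.348, -0.0, 0.0]
contact_force: [0.9, 1.0, -0.2]
gripper_width: 0.0726
grasp_force: 0.0
```

View pics/g4.png

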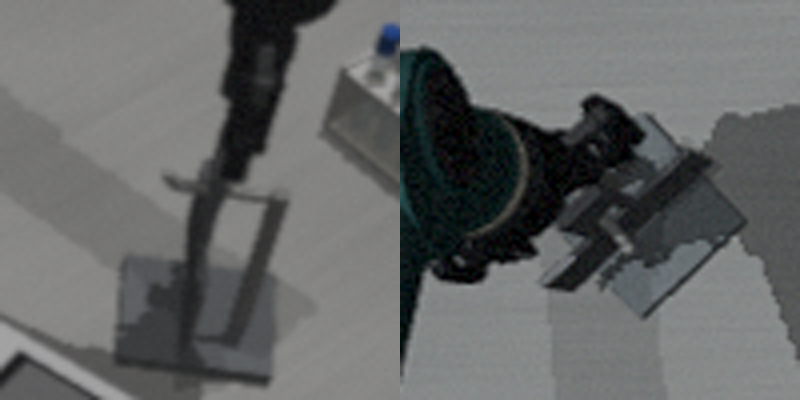

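The jaws straddle the grip block, with the fingers either side of it in the top crop at about (610,120) and (460,265). I'll close, then lift.

```bash
python3 -m inch '-0.4 -2 -1 0 -0.3;0 0 0 0 0.2;0 0 0 0 1;0 0 0 0 1;0 0 0 0 1;0 0 0 0 1' 60
```

```text
clock: 16.8
eef_pos: [0.483, 0.4115, 0.1674]
tool_rot: [0.938, 0.348, 0.004, 0.0]
contact_force: [1.6, -1.2, 11.4]
gripper_width: 0.0004
grasp_force: 17.1
```

```bash
python3 -m inch '0 0 3 0 1;0 0 5 0 1;0 0 5 0 1;0 0 5 0 1;0 0 0 0 1'
```

```text
clock: 17.42
eef_pos: [0.4791, 0.412, 0.1826]
tool_rot: [0.937, 0.348, 0.0, -0.0]
contact_force: [-0.1, -0.5, -0.1]
gripper_width: -0.0003
grasp_force: 0.0
```

The fingers closed to 0 mm, so the block was not between them. I've used all 10 views, so I'll raise the arm clear and diagnose with image code: has the gate moved, and where is it?

```bash
python3 -m inch '0 0 30 0 1;0 0 40 0 1;20 -15 10 0 0;40 -30 0 0 -0.7;40 -40 0 0 -0.7;40 -40 0 0 -0.7;0 -30 0 0 -0.7;0 0 0 0 -0.7'; python3 - <<'E'
from workcell import bot
import cv2,numpy as np
for n in("top","scene"): cv2.imwrite(f"pics/{n}5.png",bot.get_image(n))
t=cv2.imread("pics/top5.png",0)
for f in("scene0","scene3","scene5"):
  s=cv2.imread(f"pics/{f}.png",0)
  print(f)
  for r in range(116,176,2): print(r,' '.join('%3d'%v for v in s[r,424:466,]))
E
```

```text
clock: 18.42
eef_pos: [0.6196, 0.2523, 0.2624]
tool_rot: [0.939, 0.345, -0.0, 0.001]
contact_force: [-0.0, 0.4, -0.3]
gripper_width: 0.0726
grasp_force: 0.0
scene0
116 135 135 133 132 133 133 133 134 133 131 133 132 131 133 133 133 134 133 133 130 128 130 131 132 132 131 131 130 131 130 133 131 130 132 131 132 133 132 131 131 132 132
118 134 133 133 134 133 134 133 133 133 131 134 133 134 131 133 132 131 128 129 130 131 129 130 130 131 132 133 131 132 133 130 132 132 132 131 132 131 132 131 131 133 133
120 133 132 131 133 133 134 132 132 134 135 135 132 129 130 130 132 133 132 131 132 131 124 113 114 126 131 133 132 132 132 132 132 131 131 130 131 132 132 132 131 130 130
122 132 134 132 133 134 136 135 134 134 132 131 131 130 132 132 131 133 133 133 130 117 107 106 101 106 123 133 132 132 132 131 131 131 132 132 130 130 130 129 131 131 131
124 132 135 134 132 134 132 131 131 131 132 133 133 132 134 133 133 133 133 133 127 100  89  97  97 105 120 129 133 131 130 131 131 131 128 130 130 129 129 129 131 132 132
126 132 132 131 132 131 129 132 132 133 132 134 133 134 133 132 133 134 133 
[... 13857 characters left out ...]
 139 136 137
168  98  97  96  96  96  94  91  76  63  60  52  39  39  38  43  64  80  90  95  89  91  88  87  73  60  45  26  15  20  22  16  22  29  54  95 126 137 137 136 137 136 137
170  89  89  91  94  94  94  80  63  61  57  50  41  35  38  53  75  85  87  93  97  97  96  91  74  61  50  45  41  50  46  42  39  50  76 103 126 135 137 137 137 137 136
172  68  63  66  64  66  65  63  63  61  59  52  40  38  47  71  85  86  91  96  96  95  91  76  62  61  60  61  80  92  95  95  94  93  96 105 125 137 138 136 139 138 138
174  95  95  94  95  94  81  63  58  61  60  49  41  46  56  68  68  68  65  67  67  67  64  62  62  61  64  82  94  96  97  97  97  95  97 104 122 136 137 137 136 137 138
```

```bash
python3 - <<'E'
from m import *
import cv2
g=np.array([.47957,.41106,.70953])
P=[(a,b,c) for c in(174,134) for a in(-5,5) for b in(-18,18)]
for c in('scene','top'):print(c,proj(c,world(g,P)).round(1).tolist(),proj(c,world(g,[(0,66,98),(0,-66,98),(0,66,38),(0,-66,38)])).round(1).tolist())
print(back('scene',(446.6,125),.174))
for f in("top0","top5"):
  s=cv2.imread(f"pics/{f}.png",0);print(f)
  print('   ',' '.join('%3d'%v for v in range(132,180)))
  for r in range(238,284,2 if f=="top5" else 1): print(r,' '.join('%3d'%v for v in s[r,132:180]))
E
```

```text
scene [[444.1, 130.3], [445.0, 120.9], [448.0, 130.9], [448.8, 121.4], [440.9, 141.5], [441.7, 132.1], [444.7, 142.1], [445.5, 132.7]] [[441.9, 130.0], [438.8, 164.3], [437.5, 145.4], [434.3, 179.3]]
top [[151.9, 258.4], [140.8, 267.9], [149.3, 255.4], [138.3, 265.0], [156.7, 259.8], [146.0, 269.1], [154.3, 257.0], [143.6, 266.2]] [[135.3, 280.8], [173.5, 247.8], [142.9, 281.9], [179.4, 250.3]]
[0.47757207 0.41360618 0.174     ]
top0
    132 133 134 135 136 137 138 139 140 141 142 143 144 145 146 147 148 149 150 151 152 153 154 155 156 157 158 159 160 161 162 163 164 165 166 167 168 169 170 171 172 173 174 175 176 177 178 179
238 131 134 130 135 135 133 136 132 135 137 137 138 135 133 137 138 136 137 137 138 136 136 137 136 135 136 130 112 109  93 109 111 137 134 135 136 135 136 132 132 135 133 131 131 132 132 133 133
239 136 132 132 135 133 134 135 135 135 131 133 132 134 136 133 134 135 132 131 134 132 130 133 134 133 130 114 102 102  90  59  94 138 133 131 130 134 131 129 131 129 133 128 129 130 130 131 129
240 130 132 134 133 133 133 133 136 131 132 132 135 133 134 135 131 132 13
[... 12558 characters left out ...]
  32  24  12  66 119 117 120 122 119 122 119 116 120 120 120 123 120 119 121 122 120 103  51  86 141 146 145 144
278  49  51  43  43  48  47  38  45  42  40  46  35  35  34  35  23  23  30  32  19  11  17  47 104 123 121 121 120 116 122 118 120 120 120 118 118 119 121 119  95  50  93 141 147 144 141 143 145
280  44  48  49  50  43  47  43  47  44  44  33  37  31  35  31  29  19  29  32   7  18  22  75 121 122 119 119 119 118 120 116 120 118 120 120 121 120  87  45  97 140 145 142 143 141 143 143 143
282  48  51  44  44  46  44  40  44  38  35  38  38  36  33  28  38  23  25  26  28  14  54 103 123 119 120 120 118 119 117 120 118 121 124 117  77  60 103 144 148 147 146 147 145 144 145 145 145
```

```bash
python3 - <<'E'
from m import *
import cv2
f=lambda X:np.r_[proj('top',X)[0]-(143.8,261.2),proj('scene',X)[0]-(446.7,125)]
r=least_squares(f,[.48,.41,.17]);print(r.x,r.fun)
yd=np.array([-.652,.758,0])
for z in(.139,.15,.165,.2):
  for s in(-1,1):
    X=np.array([.4793,.4137,z])+s*.036*yd; print(z,s,proj('scene',X)[0].round(1),proj('top',X)[0].round(1))
s=cv2.imread("pics/scene4.png",0)
for r in range(104,150,2): print(r,' '.join('%3d'%v for v in s[r,432:464]))
E
```

```text
[0.47978402 0.41264082 0.17639929] [ 0.34287221  0.29970166  0.45909902 -0.0596592 ]
0.139 -1 [443.4 144.8] [159.2 253.8]
0.139 1 [445.  125.9] [137.8 272.3]
0.15 -1 [444.3 141.7] [157.9 253.3]
0.15 1 [445.9 122.9] [136.3 272. ]
0.165 -1 [445.5 137.5] [156.1 252.7]
0.165 1 [447.1 118.6] [134.2 271.6]
0.2 -1 [448.6 127.4] [151.8 251.2]
0.2 1 [450.1 108.4] [129.2 270.6]
104 133 133 130 130 130 130 130 130 128 130 132 130 131 131 113  72  30  19  14  10  17  23  35  45  46  46  36  23  25  20  49  93
106 130 130 129 130 131 131 131 132 132 133 134 133 131 125  93  41  17  20  17  17  17  23  37  48  43  42  29  15  25  54 102 127
108 127 129 131 131 131 132 133 132 132 133 130 131 129 102  55  27  25  20  27  24  22  27  41  44  44  43  37  30  38  86 123 129
110 134 133 133 133 131 132 133 131 132 132 130 130 118  85  37  25  21  18  24  24  24  38  49  59  61  56  44  29  45  99 128 132
112 135 134 134 130 131 130 131 132 132 133 133 129 107  68  32  22  24  16  20  22  26  29  33  35  37  33  26  25  59 106 129 134
114 133 134 134 131 132 132 133 133 132 132 135 134 132 108  73  40  
[... 1606 characters left out ...]
 122 123 120 105 100 108 111 112 119 126
140 135 134 135 136 131 104  59  36  34  39  41  41  46  70 107 128 129 122 112 110 106  97  93  94  80  60  58  63  71  74 107 129
142 132 133 132 133 121  84  44  35  39  39  39  41  71 110 131 130 132 132 131 132 132 131 132 114  83  54  52  53  59  92 120 130
144 120 119 125 128 105  62  36  37  35  40  41  58 103 129 131 132 134 133 134 133 134 130 126  99  61  53  54  57  76 113 129 132
146 117 118 117 114  93  50  36  32  36  43  52  87 119 134 134 135 134 134 134 134 132 133 114  80  55  51  56  65 106 129 130 132
148 116 116 115 113  86  43  36  34  37  42  63 108 132 134 135 136 134 135 133 134 132 120  88  59  54  56  61  95 124 131 131 131
```

```bash
python3 - <<'E'
import cv2
s=cv2.imread("pics/top4.png",0)
print('   ',' '.join('%3d'%v for v in range(130,172)))
for r in range(230,284,2): print(r,' '.join('%3d'%v for v in s[r,130:172]))
E
```

```text
130 131 132 133 134 135 136 137 138 139 140 141 142 143 144 145 146 147 148 149 150 151 152 153 154 155 156 157 158 159 160 161 162 163 164 165 166 167 168 169 170 171
230 137 137 136 135 137 133 133 135 137 137 133 134 132 135 132 132 132 134 132 134 132 131 132 132 132 132 131 132 130 136 130 133 136 132 130 133 130 134 132 132 131 132
232 134 132 136 135 133 136 134 134 136 136 141 138 136 140 136 140 139 137 144 143 141 138 141 137 138 138 141 139 138 139 141 138 136 138 138 136 137 138 133 136 135 136
234 134 137 139 140 138 137 136 137 136 137 138 136 138 139 139 132  89  51  27  29  57  93 127 142 140 135 136 136 136 137 134 136 133 136 135 133 136 138 133 134 135 134
236 135 132 132 132 134 134 134 134 132 133 136 134 137 134 126  64   8  28  21  32  38  11   2  26  59 101 141 136 134 135 137 135 134 134 134 135 132 132 131 133 133 133
238 143 137 139 141 138 138 137 138 138 138 137 139 138 140 134  96  44  35  43  52  54  42  24  23  14  17  61 121 138 117 114  95 108 114 139 139 136 138 131 135 137 136
240  29  60  93 125 142 137 136 137 134 136 136 135 140 131 102  68  43 
[... 3011 characters left out ...]
 109 107 110
276 137 138 137 134 133 118 119 118 104 110 115 112  47  21  27  28  26  33  23  33  73  92  62  55  47  66  94  95  98 100  89  41  43  62  97 105 107 117 113 112 111 111
278 132 132 133 135 134 124  91 112 109  93  50  20  24  25  19  31  25  39  89 106  59  51  45  64  90  93  99 102  99  97  94  97 101  99  98 110 114 109 111 112 112  90
280 131 137 137 130 114 106 109  79  37  26  20  29  33  25  22  39  82 120 113  83  67  65  95  92  98  97  97 100  96 100  97 100 104 110 108 109 110 110 115  75  38  88
282 134 136 132 135 133 130 119  94  89  73  66  46  32  52 104 123 125 124 124 110  80 117 112  85  97  97  98  99  97  98  99  96 101 113 115 115 108  68  53  97 135 137
```

The pictures show the open fingertips at z of about 0.18 with the TCP reading 0.165. They sat near the block's top (0.174) and closed over it. A TCP height of about 0.138 is safe either way (plate top at 0.098). I'll retry lower, step by step.

```bash
python3 - <<'E'
from m import *
for z in(.03,.05,.07,.09):print(z,proj('scene',[.6602,-.2957,z])[0].round(1))
E
python3 -m inch '-34 40 0 0 -0.9;-34 40 0 0 -0.9;-34 40 0 0 -0.9;-32.6 36.9 0 0 -0.9;0 0 -20 0 -0.9;0 0 -20 0 -0.9;0 0 -20 0 -0.9;0 0 0 0 -0.9'
```

```text
0.03 [265.5 358.4]
0.05 [264.8 354.9]
0.07 [264.1 351.3]
0.09 [263.4 347.7]
clock: 19.52
eef_pos: [0.4839, 0.4118, 0.2]
tool_rot: [0.938, 0.347, -0.002, 0.001]
contact_force: [0.7, -0.3, 0.1]
gripper_width: 0.0809
grasp_force: 0.0
```

```bash
python3 -m inch '1 -2.6 -10 0 -0.9;0 0 -15 0 -0.9;0 0 -10 0 -0.9;0 0 0 0 -0.9'; python3 -m inch '0 0 -10 0 -0.9;0 0 -10 0 -0.9;0 0 -7 0 -0.9;0 0 0 0 -0.9'
```

```text
clock: 20.02
eef_pos: [0.4847, 0.4109, 0.1661]
tool_rot: [0.937, 0.348, -0.001, 0.0]
contact_force: [0.5, 0.1, 0.3]
gripper_width: 0.0811
grasp_force: 0.0
clock: 20.52
eef_pos: [0.4849, 0.4109, 0.1394]
tool_rot: [0.937, 0.348, -0.001, 0.0]
contact_force: [0.2, -0.3, 1.3]
gripper_width: 0.0812
grasp_force: 0.0
```

No contact. I'll close in stages.

```bash
python3 -m inch '0 0 0 0 -0.5;0 0 0 0 -0.2;0 0 0 0 0;0 0 0 0 0' 60; python3 -m inch '0 0 0 0 0.1;0 0 0 0 0.2;0 0 0 0 0.3;0 0 0 0 0.3'
```

```text
clock: 21.02
eef_pos: [0.4854, 0.4113, 0.1404]
tool_rot: [0.937, 0.348, 0.0, -0.0]
contact_force: [-0.8, -0.7, 0.2]
gripper_width: 0.0426
grasp_force: 0.0
clock: 21.52
eef_pos: [0.4854, 0.4115, 0.1407]
tool_rot: [0.937, 0.348, 0.0, -0.0]
contact_force: [-1.3, 0.0, 5.0]
gripper_width: 0.0351
grasp_force: 58.7
```

It's gripped at 35 mm with 59 N. Now I'll lift 18 mm and draw along the stand's -x.

```bash
python3 -m inch '0 0 0 0 1;0 0 3 0 1;0 0 5 0 1;0 0 5 0 1;0 0 4 0 1;0 0 0 0 1'; python3 - <<'E'
from workcell import bot
import cv2
for n in("top","scene"): cv2.imwrite(f"pics/{n}6.png",bot.get_image(n))
s=cv2.imread("pics/scene6.png",0)
for r in range(126,190,3): print(r,' '.join('%3d'%v for v in s[r,424:462]))
E
```

```text
clock: 22.28
eef_pos: [0.4857, 0.4112, 0.1576]
tool_rot: [0.937, 0.348, 0.0, -0.0]
contact_force: [-1.0, 0.3, -0.9]
gripper_width: 0.0349
grasp_force: 59.0
126 133 133 133 133 133 132 131 133 132 135 133 132 135 134 134 133 133 129 105  85  67  39  25  21  26  22  26  20  25  21  18  15  43 100 126 131 131 132
129 132 132 132 134 133 133 135 135 134 135 136 136 135 137 136 135 129 103  86  76  53  45  36  16  13  14  14  17  26  45  49  68 106 129 131 130 133 133
132 133 133 135 134 135 134 126 123 127 129 133 135 135 135 133 132 103  58  59  62  52  45  26  19  19  11  23  43  77 112 131 132 134 132 132 131 132 131
135 134 134 136 136 135 135 122  96  70  78  95 110 110 106 109  95  64  48  47  48  42  37  27  22  21  26  45  74 113 131 132 132 131 131 130 128 126 130
138 124 130 133 133 134 135 136 133 134 130 122 115 109 102  87  62  51  52  49  39  43  44  58  67  72  73  85  99 108 116 121 120 121 103 100 109 112 113
141 116 116 115 117 125 131 133 134 134 135 135 133 134 127  97  47  32  36  41  38  55  94 124 131 131 130 129 130 128 128 128 123  97  61  51  54  57  76
144 116 
[... 1787 characters left out ...]
  86  82  83  82  82  75  76  84  83  84  82  84  83  83  86 102 120 123 132
180  46  43  44  43  48  47  54  55  56  57  51  48  48  49  50  52  56  71  80  83  85  85  85  91  93  94  94  91  90  87  86  86  88  95 119 133 135 134
183  84  83  82  82  84  84  82  77  72  68  58  57  54  51  53  44  48  44  45  45  46  46  44  47  47  48  53  55  61  69  76  79  84  94 120 131 137 138
186  84  84  86  84  86  86  85  86  86  77  67  71  70  71  70  69  73  96 112 117 115 116 113 126 131 131 118 103 101  95  93  82  88 116 134 136 135 134
189 100  90  87  86  86  87  85  86  86  86  86  84  87  84  87  86  89  92 118 133 136 136 135 135 134 133 131 135 135 137 137 135 135 136 136 136 136 136
```

```bash
python3 -m inch '-3.7 -3.3 0 0 1;-7.4 -6.7 0 0 1;-7.4 -6.7 0 0 1;-7.4 -6.7 0 0 1;-7.4 -6.7 0 0 1;-7.4 -6.7 0 0 1;-5.9 -5.4 0 0 1;0 0 0 0 1'
```

```text
clock: 23.38
eef_pos: [0.4382, 0.3685, 0.1572]
tool_rot: [0.937, 0.348, -0.0, -0.0]
contact_force: [0.9, -0.1, -2.5]
gripper_width: 0.035
grasp_force: 59.0
```

```bash
python3 -m inch '0 0 15 0 1;0 0 25 0 1;0 0 25 0 1;0 0 5 0 1;7 -15 0 5 1;14 -33 0 7.8 1;14 -33 0 7.8 1;14 -33 0 7.8 1'; python3 -m inch '14 -33 0 7.8 1;14 -33 0 7.8 1;14 -33 0 7.8 1;14 -33 0 7.8 1;5 -12 0 2.8 1;0 0 0 0 1'
```

```text
clock: 24.38
eef_pos: [0.488, 0.254, 0.2269]
tool_rot: [0.822, 0.569, -0.0, 0.0]
contact_force: [-0.3, -0.1, -1.4]
gripper_width: 0.0349
grasp_force: 59.3
clock: 25.12
eef_pos: [0.549, 0.1093, 0.2271]
tool_rot: [0.623, 0.782, -0.0, 0.0]
contact_force: [0.2, 0.9, -2.0]
gripper_width: 0.0356
grasp_force: 59.3
```

```bash
python3 - <<'E'
from m import *
from workcell import bot
import cv2
for n in("top","scene"): cv2.imwrite(f"pics/{n}7.png",bot.get_image(n))
g=np.array([.549,.1093,np.radians(102.9)])
P=[(-3,66,124.6),(-3,-66,124.6),(-3,-66,184.6),(-3,66,184.6),(3,-66,124.6)]
q=proj('scene',world(g,P));print(q.round(1).tolist());print(proj('top',world(g,P)).round(1).tolist())
s=cv2.imread("pics/scene7.png",0)
print('    ',' '.join('%3d'%v for v in range(330,400,2)))
for r in range(160,236,2): print(r,' '.join('%3d'%v for v in s[r,330:400:2]))
t=cv2.imread("pics/top7.png",0)
print('    ',' '.join('%3d'%v for v in range(240,304,2)))
for r in range(200,280,3): print(r,' '.join('%3d'%v for v in t[r,240:304:2]))
E
```

```text
[[352.6, 197.3], [397.3, 225.2], [401.0, 209.6], [354.3, 181.2], [398.7, 223.6]]
[[272.9, 258.0], [261.2, 210.4], [258.7, 205.9], [270.9, 255.7], [259.0, 210.9]]
     330 332 334 336 338 340 342 344 346 348 350 352 354 356 358 360 362 364 366 368 370 372 374 376 378 380 382 384 386 388 390 392 394 396 398
160 123 122 121 119 120 119 118 119 122 122 120 125 138 137 139 140 137  97  91  35  15  16  19  25  95 135 103  43  14  19  12  18  20  13  41
162 122 120 120 118 119 119 121 120 120 120 119 122 134 139 139 139 141 139 137  93  22  17  19  24  74 139 140 114  29  16  22  19  17  22  68
164 120 120 118 118 120 122 121 122 119 120 119 122 122 138 140 141 138 138 140 102  27  14  24  14  73 138 141 127  37  15  21  23  24  19 110
166 120 118 121 124 124 122 122 122 119 121 121 121 122 132 139 138 138 139 139 120  33  51  25  17  94 138 141 138  44  22  18  21  21  17 109
168 120 122 123 121 123 121 121 120 119 121 121 123 122 120 136 140 138 138 137 105  39  46  14  36 111 141 142 138  80  15  20  19  19  15 103
170 125 122 123 122 119 121 119 122 122 122 121 119 120 121 120 129 138 1
[... 7675 characters left out ...]
 141 144 143 144 144 143 140  89  90  92
266  37  40  34  32  37  33  24  57 127 128 132 146 143 142 146 146 143 139 140 150 146 143 143 146 143 147 144 145 147  89  87  92
269  40  41  39  42  33  21  22  80 128 128 129 145 145 144 143 144 143 142 144 142 143 145 142 143 143 143 144 141 143 127  92  88
272  41  38  34  29  27  25  12 113 127 126 143 146 142 145 141 144 143 145 141 141 143 142 140 142 145 143 144 144 143 135  91  92
275  39  41  35  28  29  26  20 132 129 125 144 145 143 146 143 143 144 143 146 147 143 141 145 145 140 143 144 140 144 136  91  92
278  42  38  36  31  25  19  60 132 128 127 145 142 144 145 146 143 145 147 145 145 148 143 146 147 144 147 146 143 146 145  92  94
```

```bash
python3 - <<'E'
import cv2
t=cv2.imread("pics/top7.png",0);s=cv2.imread("pics/scene7.png",0)
def pr(a,r0,r1,c0,c1):
  print('    ',' '.join('%3d'%v for v in range(c0,c1)))
  for r in range(r0,r1): print(r,' '.join('%3d'%v for v in a[r,c0:c1]))
pr(t,236,264,256,284); pr(t,204,222,252,280); pr(s,202,230,386,412)
E
```

```text
256 257 258 259 260 261 262 263 264 265 266 267 268 269 270 271 272 273 274 275 276 277 278 279 280 281 282 283
236  20  19  24  21  36  35  40  37  13  16  11  23  25  66 114 135 146 146 144 149 147 148 134  90  94  97  95  96
237  27  23  15  25  34  40  40  34  17   8  15   2  19  40  89 136 145 147 142 145 145 145 134  88  94  97  93  96
238  28  21  15  54  91  39  43  35  20   6  26   1  20  26  89 148 143 142 144 142 139 142 144 126  91  92  93  89
239  26  14  35  71  78  40  40  34  30  16  20  27  23  11  93 152 147 144 142 143 144 145 147 136  92  97  92  90
240  28  24  23  33  34  38  38  39  34  42  65  62  42  14  66 126 146 144 145 146 145 144 145 136  90  91  99  95
241  26  17  18  24  42  34  42  43  33  45  39  39  23   9  58 117 150 146 147 146 145 144 147 143 128  91  91  97
242  21  22  62 104  90  52  36  34  40  35  21  13  13   8  31  98 148 143 142 143 146 143 144 145 136  91  91  93
243  29  19  33  57  47  42  42  32  42  35  10  16  13  26  43  90 150 145 147 143 145 145 145 143 135  92  93  91
244  20  19  19  18   5  29  36  60  71  53  28  25  32  50 
[... 6897 characters left out ...]
  77  80  82  76  69  71  72  73  73  73  71  71  69
224 123 118  96  78  75  76  70  60  62  72  73  70  70  75  77  73  68  71  73  76  72  72  72  72  69  69
225  97 110 109  94  80  79  79  77  75  78  74  72  74  76  74  70  70  73  75  70  70  70  72  69  68  70
226  98  86 100 101  85  82  82  81  81  81  81  80  79  74  71  72  77  77  74  72  71  72  70  69  69  71
227 130  95  77  79  80  80  83  84  84  84  95  94  75  68  71  78  87  84  80  75  72  71  72  72  71  77
228 121  90  70  70  70  74  83  90  92  97 119 106  75  73  79  89  90  91  89  76  71  70  71  73  74  86
229  83  72  69  70  69  69  80  96 102 112 105  83  72  87 105 106  95  92  84  76  70  69  70  72  88 111
```

```bash
cat > gf.py <<'E'
from m import *
from scipy.spatial.transform import Rotation as Ro
def gw(p,L):  # p: x,y,z(bottom centre), yaw, roll(about gate x), pitch
    return Ro.from_euler('ZXY',p[3:]).apply(np.atleast_2d(L)/1e3)+p[:3]
def dl(c,A,B,pts):
    a,b=proj(c,A)[0],proj(c,B)[0];d=(b-a)/np.linalg.norm(b-a);q=np.array(pts)-a
    return d[0]*q[:,1]-d[1]*q[:,0]
def gfit(lines,p0,sig):  # lines: cam,A,B,pts
    def f(p): return np.concatenate([dl(c,*gw(p,[A,B]),pts)/.4/np.sqrt(len(pts)/2) for c,A,B,pts in lines]+[(p-p0)/sig])
    r=least_squares(f,p0);return r.x,r.fun
E
python3 - <<'E'
from gf import *
p0=np.array([.549,.1093,.1246,np.radians(102.9),0,0]);sig=np.array([.006,.006,.006,.03,.06,.06])
L=[('scene',(-3,66,0),(-3,-66,0),[(354.3,198),(360.5,202),(366.5,206),(386,219.7),(388,221),(390,222.3),(392,223.6)]),
('scene',(-3,66,60),(-3,-66,60),[(356,183.2),(360,185.7),(364,188.3),(390,205),(392,206.2),(394,207.8),(396,209.2)]),
('scene',(-3,66,0),(-3,66,60),[(351.5,184),(350.7,190),(350,194)]),
('scene',(-3,-66,0),(-3,-66,60),[(398,212),(398,215),(398.3,218)]),
('top',(-3,66,60),(-3,-66,60),[(271.5,248),(271.6,250),(272.4,252),(272.5,254)]),
('top',(-3,66,0),(-3,-66,0),[(273.2,250),(273.8,253),(274.2,254.5)])]
p,r=gfit(L,p0,sig);print((1e3*(p-p0))[:3].round(1),np.degrees(p[3:]).round(1),r.round(1))
E
```

```text
[-3.5 -5.7  3.3] [103.5   3.2  -1. ] [-0.8 -0.9 -0.9  0.1  0.1  0.   0.   0.3  0.2  0.3  0.1  0.   0.4  0.5
 -0.8 -0.5 -0.6 -1.5  0.3  2.7  0.  -0.7 -0.2 -0.9  0.7  0.4  0.4 -0.6
 -0.9  0.6  0.3  0.9 -0.3]
```

The gate fit gives a 3.2° roll in the jaws (its -y end is low) and offsets that suit the guides after a shift of (3.0, -0.3) mm. I'll lower it in stages, watching the force.

```bash
python3 -m inch '3 -0.3 0 0 1;0 0 -10 0 1;0 0 -15 0 1;0 0 -12 0 1;0 0 -6 0 1;0 0 0 0 1'; python3 - <<'E'
from gf import *
from workcell import bot
import cv2
s=bot.get_state();print(s['eef_pos'],s['contact_force'])
cv2.imwrite("pics/scene8.png",bot.get_image("scene"));cv2.imwrite("pics/top8.png",bot.get_image("top"))
im=cv2.imread("pics/scene8.png",0)
bp=[(-77.5,60,74),(-66.5,60,74),(-77.5,-60,74),(-66.5,-60,74),(-77.5,71,74),(-77.5,-71,74)]
print(proj('scene',world(bay,bp)).round(1).tolist())
print('    ',' '.join('%3d'%v for v in range(338,404,2)))
for r in range(194,250,1): print(r,' '.join('%3d'%v for v in im[r,338:404:2]))
E
```

```text
clock: 25.98
eef_pos: [0.5514, 0.1105, 0.1835]
tool_rot: [0.622, 0.783, -0.001, -0.0]
contact_force: [0.7, -0.4, -1.3]
gripper_width: 0.0352
grasp_force: 59.3
[0.55137033 0.11048137 0.18348418] [ 0.73304326 -0.35719013 -1.30202697]
[[351.0, 213.5], [353.6, 210.9], [390.3, 238.5], [392.9, 235.6], [347.5, 211.3], [394.1, 240.9]]
     338 340 342 344 346 348 350 352 354 356 358 360 362 364 366 368 370 372 374 376 378 380 382 384 386 388 390 392 394 396 398 400 402
194 144 142 142 141 140 123 119  73  94 111 119 120 120 118 119 111  57  42  41  42  43  44  42  39  51  27  19  31  92  88  97  97  97
195 144 143 143 141 141 126 122  60  58 103 115 118 120 119 120 108  54  44  41  42  42  41  41  43  50  25  16  38  95  97  98  98  96
196 144 141 143 143 142 134 121  58  41  69 109 114 118 122 122 104  50  38  43  39  42  41  43  43  49  25  29  39  80  94 100  97  97
197 143 142 142 143 141 140 119  49  42  45  86 111 115 121 122 102  44  42  46  43  41  43  39  48  49  18  77  53  50  86  96  97  98
198 143 142 142 142 142 140 113  48  43  42  51  96 109 116 122  98  43  40  58  47  39  4
[... 6281 characters left out ...]
 108  70 115 124 137
245  92  91  92  91  92  91  94  91  96  95  93  93  91  92  90  99 134 139 130 125 126 126 117  84  67  66  69  91  79  70 119 124 139
246  93  93  93  91  93  92  91  92  93  92  93  93  91  92  93  96 101 129 141 132 127 125 121  96  67  66  66  77  67  75 121 124 131
247  93  89  90  92  91  89  92  91  93  94  94  92  92  95  93  93  92 101 138 143 131 123 123  93  68  66  67  67  65  81 123 123 125
248  92  89  91  91  91  92  93  92  93  92  91  91  92  94  95  91  92  92 118 141 140 130 126  87  68  67  66  65  66  92 122 123 124
249  91  90  90  92  90  92  93  93  94  92  92  93  95  94  94  92  93  94  96 119 140 142 133  80  68  64  68  65  65  96 123 124 124
```

```bash
python3 - <<'E'
from gf import *
import cv2
t=cv2.imread("pics/top8.png",0)
p0=np.array([.549,.105,.083,np.radians(103.2),.05,0]);sig=np.array([.006,.006,.005,.015,.04,.04])
L=[('scene',(-3,66,0),(-3,-66,0),[(352,208.5),(356,211.5),(360,214),(364,216.8),(368,220),(372,222.8),(388,233),(390,234.5)]),
('scene',(-3,66,60),(-3,-66,60),[(356,196.3),(358,197.5),(360,198.8),(362,200),(364,201.3),(366,202.6),(394,214.2+7*0)][:6]),
('scene',(-3,66,0),(-3,66,60),[(351.2,195),(350.5,200),(349.9,204)]),
('scene',(-3,-66,0),(-3,-66,60),[(398.8,218),(395.8,226),(394.5,232)])]
p,r=gfit(L,p0,sig);print(p[:3].round(4),np.degrees(p[3:]).round(1),r.round(1));print('in bay',inb(bay,p))
for f in(66,-66):print(inb(bay,gw(p,(0,f,0))[0]),gw(p,(0,f,0))[0][2])
print(proj('top',gw(p,[(-3,66,60),(-3,66,0),(3,66,60),(-3,-66,60)])).round(1).tolist(),proj('top',world(bay,[(-77.5,53,74),(-66.5,53,74),(-77.5,71,74),(-66.5,71,74)])).round(1).tolist())
print('    ',' '.join('%3d'%v for v in range(258,292)))
for r in range(240,272): print(r,' '.join('%3d'%v for v in t[r,258:292]))
E
```

```text
[0.5475 0.1037 0.0846] [103.5   3.4  -1.9] [-0.5 -0.2 -0.4 -0.3  0.3  0.4 -0.1  0.   0.3  0.2  0.1 -0.  -0.  -0.
 -0.4 -0.2 -0.2  0.5 -0.5  0.7 -0.2 -0.2  0.3  0.4  0.2 -0.8]
in bay [-70.2   2.9]
[-70.6  68.8] 0.08850654554161005
[-69.8 -62.9] 0.08070238478371719
[[275.0, 256.0], [276.3, 259.7], [272.7, 256.6], [262.8, 208.4]] [[276.7, 254.3], [272.8, 255.3], [278.3, 260.6], [274.4, 261.6]]
     258 259 260 261 262 263 264 265 266 267 268 269 270 271 272 273 274 275 276 277 278 279 280 281 282 283 284 285 286 287 288 289 290 291
240 104 174 171 152  36  37  40  41  27  17  16  19  24  98 153 148 149 146 137  94  97  96  94  96  96  96  96  98  96  96  97  97  97  94
241  84 115  95  85  24  45  44  40  39  56  67  62   8  79 140 150 147 149 138  90  98  97  94  95  97  98  92  94  95  93  96  97  98  97
242  46  60  12  28  34  33  42  45  41  52  43  40   6  53 119 147 144 149 136  89  92  94  95  96  93 111 144 132  89  97  96  93  95  92
243  65  66  86 101  71  33  46  55  39  15  18  16   9  57 118 151 146 147 149 131  91  98  98  93  93 117 153 139  93  96  98  94  92  97
244 1
[... 3214 characters left out ...]

267 130 133 144 145 145 145 143 146 147 144 145 147 145 147 147 147 149 147 146 148 146 147 146 146 146 147 145 146 145 147 145 145 147 148
268 129 133 144 145 147 146 145 144 144 145 144 145 145 143 147 145 144 146 146 145 144 148 146 144 147 144 145 147 146 146 146 145 142 144
269 126 132 146 147 147 145 144 145 145 147 145 146 145 145 146 147 147 147 146 143 145 147 146 144 142 145 146 143 144 145 145 145 145 143
270 130 143 143 148 143 141 143 146 145 145 145 145 145 147 147 146 143 143 147 145 143 145 145 143 146 141 142 143 146 143 147 146 142 147
271 134 147 146 144 145 145 146 145 148 144 144 141 146 143 144 146 147 144 147 145 145 145 147 144 144 143 147 145 143 146 148 145 146 146
```

```bash
python3 - <<'E'
from gf import *
import cv2
t=cv2.imread("pics/top3.png",0);s=cv2.imread("pics/scene3.png",0)
for h in(74,60):
  B=[(a,b,h) for b in(53,71,-53,-71) for a in(-77.5,-66.5)]
  print(h,'top',proj('top',world(bay,B)).round(1).tolist(),'scene',proj('scene',world(bay,B)).round(1).tolist())
def pr(a,r0,r1,c0,c1):
  print('    ',' '.join('%3d'%v for v in range(c0,c1)))
  for r in range(r0,r1): print(r,' '.join('%3d'%v for v in a[r,c0:c1]))
pr(t,250,266,266,292);pr(t,208,224,256,280)
E
```

```text
74 top [[276.7, 254.3], [272.8, 255.3], [278.3, 260.6], [274.4, 261.6], [267.4, 217.4], [263.6, 218.4], [265.9, 211.2], [262.0, 212.2]] scene [[353.2, 214.9], [355.8, 212.3], [347.5, 211.3], [350.1, 208.7], [388.0, 237.0], [390.5, 234.1], [394.1, 240.9], [396.6, 238.0]]
60 top [[277.1, 254.8], [273.2, 255.8], [278.7, 261.1], [274.8, 262.1], [267.9, 218.3], [264.1, 219.3], [266.4, 212.2], [262.6, 213.1]] scene [[352.8, 218.3], [355.4, 215.6], [347.2, 214.7], [349.8, 212.0], [387.3, 240.2], [389.8, 237.4], [393.3, 244.1], [395.8, 241.2]]
     266 267 268 269 270 271 272 273 274 275 276 277 278 279 280 281 282 283 284 285 286 287 288 289 290 291
250 158 158 162 148 116 141 139 140 140 142 140 140 140 141 143 142 143 138 141 142 142 141 144 140 143 139
251 158 156 158 158 150 139 140 140 139 141 139 139 139 142 137 139 139 140 141 138 141 139 138 139 137 140
252 156 157 158 162 152 128 142 141 140 139 141 141 140 139 139 139 141 139 141 140 140 139 139 138 140 139
253 158 158 160 161 145  98 138 136 139 138 138 137 136 137 141 140 140 139 142 142 139 143 139 141 138 138
254 159 160 158 1
[... 2279 characters left out ...]

217 137 138 140 138 120  99  95  85  64  87  91 101 113  93  78  78  97 111 119  94  76  99 143 139
218 138 138 137 130 121  97  99  93  68  85  89  77  82  62  52  72 117 121  92  56  71 104 141 141
219 137 138 138 141 144  91  78  72  68  77  87  67  64  54  58  83 122  93  64 101 135 132 141 137
220 147 148 156 158 152  96  48  60  57  70  85  69  68  53  52  70  87  68  98 138 139 142 136 138
221 160 159 161 165 164 150  97  59  56  64  91  82  76  85  66  91 104 134 137 142 143 138 143 140
222 163 162 154 126 122 106  67  51  48  75 122 131 134 135 131 137 133 142 141 140 138 138 141 138
223 121 107  93  98 111  97  72  96 105 138 142 145 144 138 144 141 140 138 139 142 142 140 140 140
```

```bash
python3 -m inch '0.5 -2 0 -0.3 1;0 0 -4 0 1;0 0 -4 0 1;0 0 -4 0 1;0 0 -4 0 1;0 0 -4 0 1;0 0 0 0 1'; python3 -m inch '0 0 -4 0 1;0 0 -4 0 1;0 0 -4 0 1;0 0 -4 0 1;0 0 0 0 1'
```

```text
clock: 26.95
eef_pos: [0.552, 0.1086, 0.1638]
tool_rot: [0.624, 0.782, -0.0, -0.0]
contact_force: [0.5, -0.6, -1.8]
gripper_width: 0.0352
grasp_force: 59.3
clock: 27.58
eef_pos: [0.552, 0.1087, 0.1478]
tool_rot: [0.624, 0.782, -0.0, -0.0]
contact_force: [0.6, 0.5, -1.9]
gripper_width: 0.0347
grasp_force: 59.3
```

```bash
python3 -m inch '0 0 -4 0 1;0 0 -5 0 1;0 0 -5 0 1;0 0 -5 0 1;0 0 -5 0 1;0 0 0 0 1'; python3 -m inch '0 0 -4 0 1;0 0 -4 0 1;0 0 -3 0 1;0 0 -2 0 1;0 0 0 0 1'
```

```text
clock: 28.32
eef_pos: [0.5519, 0.1086, 0.1237]
tool_rot: [0.624, 0.782, -0.0, -0.0]
contact_force: [0.5, 0.2, -1.7]
gripper_width: 0.0348
grasp_force: 59.3
clock: 28.95
eef_pos: [0.5522, 0.1087, 0.111]
tool_rot: [0.624, 0.782, -0.0, -0.0]
contact_force: [-0.6, -0.3, -1.7]
gripper_width: 0.035
grasp_force: 59.3
```

```bash
python3 -m inch '0 0 -2 0 1;0 0 -2 0 1;0 0 -1.5 0 1;0 0 0 0 1' 25; python3 -m inch '0 0 -1 0 1;0 0 -1 0 1;0 0 -1 0 1;0 0 0 0 1'; python3 -m inch '0 0 -1 0 1;0 0 -1 0 1;0 0 0 0 1'
```

```text
clock: 29.45
eef_pos: [0.5522, 0.1083, 0.1068]
tool_rot: [0.624, 0.782, 0.0, -0.0]
contact_force: [-2.7, -0.5, 8.4]
gripper_width: 0.0349
grasp_force: 58.9
clock: 29.95
eef_pos: [0.5521, 0.1083, 0.1041]
tool_rot: [0.624, 0.782, 0.0, -0.0]
contact_force: [-3.9, -0.7, 10.8]
gripper_width: 0.0352
grasp_force: 50.4
clock: 30.32
eef_pos: [0.5509, 0.108, 0.1027]
tool_rot: [0.624, 0.782, -0.0, -0.002]
contact_force: [-7.8, -0.7, 18.5]
gripper_width: 0.0348
grasp_force: 50.7
```

```bash
python3 -m inch '0 0 1 0 1;0 0 1 0 1;0 0 0 0 1' 20; python3 - <<'E'
from gf import *
from workcell import bot
import cv2
im=bot.get_image("scene");cv2.imwrite("pics/scene9.png",im);im=cv2.cvtColor(im,6)
g=np.r_[world(bay,(-72,0,0))[0],bay[2],0,0]
print(proj('scene',gw(g,[(-3,66,0),(-3,-66,0),(-3,-66,60),(-3,66,60)])).round(1).tolist())
print('    ',' '.join('%3d'%v for v in range(340,400,2)))
for r in range(206,262,1): print(r,' '.join('%3d'%v for v in im[r,340:400:2]))
E
```

```text
clock: 30.7
eef_pos: [0.5525, 0.1087, 0.1028]
tool_rot: [0.623, 0.782, 0.0, 0.0]
contact_force: [-1.9, -0.6, 2.5]
gripper_width: 0.0346
grasp_force: 49.0
[[347.9, 228.8], [389.1, 255.5], [392.2, 242.3], [349.3, 215.1]]
     340 342 344 346 348 350 352 354 356 358 360 362 364 366 368 370 372 374 376 378 380 382 384 386 388 390 392 394 396 398
206 143 140 139 142 143 140 120 137 142 126 123 121  77  47  33  49  52  61  63  48  23  17  15  21  24  30  65  45  21  22
207 141 141 141 143 145 135 113 121 139 132 123 121  73  49  34  51  53  56  60  65  39  17  15  17  23  20  50  32  20  19
208 139 142 143 145 144 131 111 114 126 129 125 125  88  50  33  47  52  55  59  65  47  18  20  17  18  22  32  16  20  16
209 141 144 145 144 145 126 110 111 111 120 123 141 131  55  35  40  50  55  55  58  49  26  21  19  23  21  22  17  17  29
210 142 145 147 144 154 117 108 108 111 123 131 158 151  59  32  39  43  49  55  53  54  19  14  22  23  16  11  18  16  49
211 144 145 148 148 154 103 109 111 107 134 149 165 131  54  34  44  40  44  53  52  53  22  26  17  20  18  13  24  29  70
212 147 145 
[... 5487 characters left out ...]
  95  93  96  94  91  93  91  91  93  92  94  92  93  75  68  65  80 122 140 144
257  93  94  92  92  90  93  92  92  91  94  93  93  93  91  90  91  94  93  93  94  92  93  93  85  72  68 104 138 142 144
258  92  93  94  90  93  95  93  91  94  93  94  94  89  92  92  92  93  92  93  93  90  83  84  90  81  77 120 142 143 140
259  95  91  91  92  94  93  92  93  91  96  92  91  91  92  91  93  93  94  94  91  90  76  85  91  90  99 137 144 142 141
260  93  91  92  94  93  91  94  93  94  94  93  90  91  91  92  94  94  92  92  90  90  75  85  91  92 124 142 141 140 140
261  89  91  92  94  92  92  93  93  92  93  92  93  93  90  94  92  94  93  91  93  92  86  86  91 103 139 142 142 141 143
```

The visible bottom edge has the seated slope within 0.1 px and a constant 1 px bias (the calibration's), so the gate stands flat on the bench. Releasing.

```bash
python3 -m inch '0 0 0 0 0.1;0 0 0 0 0;0 0 0 0 -0.2;0 0 0 0 -0.3;0 0 0 0 -0.3;0 0 3 0 -0.3;0 0 6 0 -0.3;0 0 10 0 -0.3'; python3 -m inch '0 0 20 0 -0.3;0 0 30 0 -0.3;0 0 40 0 -0.3;0 -40 20 0 -0.3;20 -50 0 0 -0.3;20 -50 0 0 -0.3;20 -50 0 0 -0.3;0 0 0 0 -0.3'; python3 - <<'E'
from gf import *
from workcell import bot
import cv2
for n in("top","scene"):cv2.imwrite(f"pics/{n}10.png",bot.get_image(n))
t=cv2.imread("pics/top10.png",0);im=cv2.imread("pics/scene10.png",0)
g=np.r_[world(bay,(-72,0,0))[0],bay[2],0,0]
Q=[(-3,66,0),(-3,-66,0),(-3,-66,60),(-3,66,60),(0,18,136),(0,-18,136),(0,0,136)]
for c in('scene','top'):print(c,proj(c,gw(g,Q)).round(1).tolist())
print('    ',' '.join('%3d'%v for v in range(250,290)))
for r in range(206,266,2): print(r,' '.join('%3d'%v for v in t[r,250:290]))
print('    ',' '.join('%3d'%v for v in range(344,402,2)))
for r in range(186,256,2): print(r,' '.join('%3d'%v for v in im[r,344:402:2]))
E
```

```text
clock: 31.75
eef_pos: [0.5521, 0.1087, 0.1222]
tool_rot: [0.624, 0.782, -0.0, -0.0]
contact_force: [-0.1, 0.0, 0.0]
gripper_width: 0.0555
grasp_force: 0.0
clock: 32.75
eef_pos: [0.6132, -0.0882, 0.2333]
tool_rot: [0.627, 0.779, -0.001, 0.003]
contact_force: [-0.6, 0.3, 0.6]
gripper_width: 0.0555
grasp_force: 0.0
scene [[347.9, 228.8], [389.1, 255.5], [392.2, 242.3], [349.3, 215.1], [368.0, 205.3], [380.4, 212.9], [374.2, 209.1]]
top [[278.9, 261.5], [267.9, 217.9], [265.9, 214.1], [277.4, 259.5], [269.7, 239.5], [266.4, 226.4], [268.0, 233.0]]
     250 251 252 253 254 255 256 257 258 259 260 261 262 263 264 265 266 267 268 269 270 271 272 273 274 275 276 277 278 279 280 281 282 283 284 285 286 287 288 289
206 145 147 146 142 146 143 144 142 141 142 145 141 143 139 143 139 143 141 139 142 140 143 143 139 143 141 144 139 141 141 143 141 142 143 141 142 143 140 140 139
208 148 150 148 146 148 149 147 148 147 148 146 146 148 147 148 145 146 147 143 142 143 145 144 144 146 144 145 144 142 145 143 145 143 143 143 144 145 143 142 145
210 146 146 147 142 143 147 143 145 147 148 145 144 144 1
[... 8155 characters left out ...]
  44 121 148 146 125  94  93  92  93  96  80  55  45  43  46  41  53  69  70  80  90 113  75 135 146
246  17  16  59  68 108 135 148 146 101  95  93  97  95  94  96  93  68  47  44  44  59  71  67  69  81  67  82 145 146
248  19  68 124 126 127 130 148 146 143 107  97  95  96  95  95  96  95  82  56  42  63  71  68  66  68  65 104 146 146
250  59 118 126 129 129 129 136 145 148 149 127 103  96  95 109 141 106  95  92  72  69  70  70  66  67  68 109 140 146
252 124 127 130 128 127 126 137 148 149 147 146 147 118 101 128 146 145 126  96  96  91  71  66  68  66  71 124 142 145
254 127 128 128 126 127 126 130 147 146 148 148 149 149 141 144 145 145 146 142 108  89  69  69  67  67 103 140 143 145
```

The block top shows at (368,205)–(380,213) in the scene view, exactly where a seated gate's should be. The arm is clear, so I'll hand in.

```bash
python3 -c "
from workcell import bot
print(bot.job_done())"
```

```text
the job is handed in; nothing more can be done
None
```

I slid the loaded tray into the bay until it pressed against the back stop, then set the gate upright on the bench in its guides and handed the job in at about 33 s; the first grasp at the gate missed and tipped it on its hook, and I last saw the vials (those not hidden by the hood) standing before the gate went in.

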